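# Pop a specimen pot out of the ejector stand and stop it with the other finger

## Task

Press the green button on the gold-capped pot's side of the ejector stand with one finger, so that the pot pops up out of its pocket, and trap the pot on its chute with the other finger before it slides off the open end. Finish while holding it so: that button still held down and the pot at rest on the chute, leaning against the finger. Do not lift or tip the pot, and leave the blue-capped pot in its pocket and everything else where it is.

Things in the scene. Friction and masses are not known exactly. Their poses are not given: they have to be found in the camera images.
- ejector: White and grey ejector stand fixed to the bench, base 280 x 226 mm: two aluminium chutes side by side, a pocket with a pot at the top of each, a green button outside each, a white deck 55 mm high behind. Origin on the bench; +x uphill (away from the robot, turned by up to 0.4 rad), +y the stand's left, z up. Chute centre lines at y = +30 (left) and -30 mm. Button housings 52 mm high.
- gold_pot_mid (a point): Centre (half-way up) of the gold-capped specimen pot, a squat glass pot, 38 mm diameter, 36 mm tall, about 120 g, with a brass-gold cap; it starts in the pocket of either the left or the right chute, tilted with the slope. Its z axis points out of the cap.
- blue_pot_mid (a point): Centre of a like pot with a blue cap, in the pocket of the other chute; it must stay there.
- button_left (a joint): Press of the left green button in m: 0 up, 0.012 fully down at a hard stop. Its spring needs about 2 N to start and 6 to 7 N at the bottom, and pushes it up again when let go.
- button_right (a joint): The same for the right green button.
- pad_left (a point): Centre of the left green button's top, 52 mm (stand x) by 44 mm (y), at x -60, y +84 mm of the stand; 70 mm above the bench when up, 58 when down; it moves with the button. It is 54 mm to the side of the left chute's centre line. The chute floor beside it is 44 mm high, so a finger level with the one on the pressed button hangs about 14 mm above the chute floor.
- pad_right (a point): The same for the right green button, at y = -84 mm, 54 mm to the side of the right chute's centre line.
- chute_end_left (a point): Middle of the open lower edge of the left chute's floor, at stand x -120 mm, 22 mm above the bench; nothing stops a pot there. The slippery floor rises at 0.35 rad from here to stand x +35 mm, height 79 mm. Inside width 44 mm, side walls 8 mm above the floor.
- chute_end_right (a point): The same for the right chute.
- pocket_left (a point): Middle of the top of the left pocket's lifting floor, a steel plate. At rest it lies 7 mm below the line of the chute floor, so the chute's upper edge holds the pot back. Each mm of button press lifts it 0.85 mm; at about 8 mm of press the pot comes free and slides down the chute in about a quarter of a second, so a finger must already stand in the chute.
- pocket_right (a point): The same for the right pocket.
- white_pot: Bystander: pot with a white cap, 38 mm diameter, 36 mm tall, upright on the stand's deck; origin under it.
- vial_a: Bystander: glass vial with a gold cap, 26 mm diameter, 60 mm tall, upright on the bench to the left of the stand; origin under it.
- vial_b: Bystander: a like vial to the right of the stand.
- dish: Bystander: clear flat culture dish, 90 mm diameter, 16 mm high; origin under it.
- wash_bottle: Bystander: pale spray bottle with blue and white trigger head, 72 mm diameter, 185 mm tall; origin under it.
- beaker: Bystander: glass beaker, 70 mm diameter, 90 mm tall; origin under it.
- brush: Bystander: brush 170 mm long lying on the bench to the left; origin under its middle.
Not all that is in view belongs to the job. Leave any purple look-alike of the part that bears gold_pot_mid alone.

How it is judged:
By the outcome, as a careful person would: the job done as asked, in the order asked, and still so for the second after the job is handed in, while the arm keeps its last pose, push and grip.
It also fails if it takes over 32 s, if anything falls off the work surface, if the arm or the gripper's body presses on something with over 40 N, if the wrist force passes 120 N, or if a joint passes its speed limit or range.

## Robot

A 6-joint arm with a two-finger parallel gripper is mounted at the origin on the work surface. World frame = base frame: x ahead of the robot, y to its left, z up, the work surface at z = 0. Lengths are in m, angles in rad, forces in N, time in s.
With the tool pointing down it reaches from about 0.325 to 0.9 m from the base axis. Payload 6.1 kg.
Tool frame: the origin (TCP) lies at the very end of the fingers, on their centre line; the grasp point (between the pads) lies 19 mm behind it; z points along the fingers, y is the direction in which the jaws open and shut (so a half turn about z gives the same grasp; the last joint's range is limited). The gripper opens to 85 mm and grips with 20 to 120 N. Pads are 22 mm wide; open, the fingers measure 114 mm over their backs; the gripper's body (76 mm by 85 mm) begins 54 mm behind the grasp point. The pads swing forward as they close: fully open they stand 13 mm farther back than shut.
Start: joints at [1.169, 0.22, 1.526, -0, 1.395, -0.126], TCP at [0.17, 0.601, 0.231] pointing down, gripper open.
Joint ranges: [-2.98, 2.98], [-0.91, 2.08], [0.09, 2.57], [-1.24, 4.39], [0.2, 2.65], [-2.68, 2.68]. Speed limits (rad/s): [2.57, 2.57, 3.01, 3.14, 3.14, 3.14].

## Interface

Orientations are given as a unit quaternion [x, y, z, w].
In Python, from rig import r gives the robot as it stands.
- The arm moves only by the tool servo_tool, never from a script. Its arguments are lists of equal length, an entry for each row: "travel": the shift along the tool's x, y, z in m, a list of three; "rot": the turn, a rotation vector about the tool's x, y, z in rad, a list of three; "gripper": the closure, from 0 (fully open) to 1 (shut). In form: {"travel": [[dx, dy, dz], ...], "rot": [[rx, ry, rz], ...], "gripper": [gripper, ...]}. A call has 1 to 10 rows; each row is the pose to reach, as a shift and turn from the pose commanded when the call began, along the tool's axes at that moment; what a row does not reach only later rows make up. A row lasts 1/10 s, in which the tool goes at most 50 mm and 8.59 degrees, less where a joint would pass 70% of its speed; a pose out of reach is approached as far as the arm can. A call with a gripper value outside its range is refused whole. The fingers move at their own pace and stop on an object; "squeeze" is the grip in N (left out, the last holds). Time passes only in rows, so rows that repeat a pose let the fingers close. It gives the time, the measured TCP pose, the force and the opening at its end, in the units of the state.
- r.state(): the state, without advancing time (a new reading comes with each control period).
- r.grab_frame(name): name is "scene" or "top"; returns the picture (400x640x3 uint8, red, green, blue); there is no depth.
- r.camera_model(name): a dict with "K" (3x3 intrinsics, pixels), "distortion" ([k1, k2, p1, p2, k3] as OpenCV has them; the pictures are not rectified), "pose" (4x4, takes a point from camera to world coordinates). Camera axes: x right, y down, z forward; pixel columns grow to the right and rows downward; lengths in m; the calibration is good to about 2 mm. A picture is of the moment at which its call begins. camera_model takes no time and is no camera call.
- r.job_done(): hands the job in, once; it reports no verdict.
Trained networks look in the newest picture that a camera, given by its name, has taken for a name from the list of things; names that differ only in an ending like _2 or _b are one class to them, and where a whole thing is asked for, a point or a joint stands for the part that bears it (a point fixed in the world has none). Each returns a list of dicts, best first, with "score" (0 to 1); they miss things now and then, are a little off and sometimes report something else, mostly with a low value. They report only what shows in the picture. A call takes as long as a camera call. They do not tell look-alikes from the thing itself.
- r.spot_in(name, camera): "box" ([left, top, width, height] in pixels, round what is visible of it).
- r.place_of(name, camera): "at" ([column, row] in pixels: a listed point, or the origin of a listed thing).
The state is a dict: "clock": time; "joints": joint angles; "dq": joint speeds; "tau": joint torques, N m; "tool_pos": TCP position; "ee_rot": TCP orientation; "contact_force": force on the tool from outside, world axes, zero at the start; "ft_torque": the same for the moment, N m; "opening": opening from 0.0 (shut) to 1.0 (fully open).
Only numpy, scipy, OpenCV 4.12 (cv2) and the standard library are available. Lean on these libraries where they do the work, as an engineer would, in place of code of your own. Each camera call takes 0.05 s, during which the arm holds its last target. There are 200 camera calls.

## Working session

There is one attempt and no reset: what is moved stays moved. The work goes in short steps, Python scripts to look and compute and a tool call to move; the robot and the scene stay as the last step left them, time stands still between calls to the robot, and variables do not carry over. Pictures are saved under pics/ and viewed, about 8 in all and at most 12, crops included, and the job is handed in when it is done.

Besides the shell and the picture viewer there is one more tool, called after ">>>" as name(argument=value, ...), one argument or row to a line, values as JSON. servo_tool: Moves the arm, as the interface text tells. Its arguments: {"type":"object","properties":{"travel":{"type":"array","items":{"type":"array","items":{"type":"number"}}},"rot":{"type":"array","items":{"type":"array","items":{"type":"number"}}},"gripper":{"type":"array","items":{"type":"number"}},"squeeze":{"type":"number"}},"required":["travel","rot","gripper"]}

```bash
ls; mkdir -p pics; cat > h.py <<'E'
import numpy as np, cv2
from rig import r
def ray(cam,px):
    m=r.camera_model(cam); K=np.array(m["K"]);D=np.array(m["distortion"]);T=np.array(m["pose"])
    u=cv2.undistortPoints(np.array([[px]],float),K,D)[0,0]
    return T[:3,3],T[:3,:3]@np.array([u[0],u[1],1.])
def atz(cam,px,z):
    o,d=ray(cam,px); return o+d*(z-o[2])/d[2]
def proj(cam,P):
    m=r.camera_model(cam); T=np.linalg.inv(np.array(m["pose"]))
    return cv2.projectPoints(np.array(P,float).reshape(-1,3),cv2.Rodrigues(T[:3,:3])[0],T[:3,3],np.array(m["K"]),np.array(m["distortion"]))[0][:,0]
E
python3 - <<'E'
from h import *
for c in("top","scene"):
    im=r.grab_frame(c); cv2.imwrite(f"pics/{c}0.png",im[:,:,::-1])
    for n in "gold_pot_mid blue_pot_mid pad_left pad_right chute_end_left chute_end_right pocket_left pocket_right ejector".split():
        print(c,n,[(np.round(q["at"],1).tolist(),round(q["score"],2)) for q in r.place_of(n,c)[:3]])
print(r.state())
E
```

```text
pics
top gold_pot_mid [([336.0, 183.0], 0.47), ([338.4, 140.4], 0.47), ([328.5, 196.8], 0.47)]
top blue_pot_mid [([321.5, 187.0], 0.58), ([316.1, 167.2], 0.36)]
top pad_left [([308.1, 217.3], 0.58), ([191.6, 217.2], 0.52)]
top pad_right [([355.8, 211.0], 0.48), ([332.1, 179.7], 0.46), ([306.7, 219.1], 0.42)]
top chute_end_left [([328.7, 232.2], 0.74)]
top chute_end_right [([341.9, 227.1], 0.86), ([373.5, 182.5], 0.21)]
top pocket_left [([342.7, 224.3], 0.7), ([321.7, 182.8], 0.36)]
top pocket_right [([335.6, 179.5], 0.44)]
top ejector [([333.2, 195.7], 0.63)]
scene gold_pot_mid [([379.3, 274.0], 0.73), ([322.2, 226.8], 0.57)]
scene blue_pot_mid [([328.7, 215.1], 0.43)]
scene pad_left [([304.2, 200.7], 0.71)]
scene pad_right [([277.8, 234.7], 0.53)]
scene chute_end_left [([280.3, 225.4], 0.95)]
scene chute_end_right [([271.3, 233.4], 0.85)]
scene pocket_left [([221.2, 322.9], 0.56)]
scene pocket_right []
scene ejector [([312.6, 245.0], 0.81)]
{'clock': 1.0, 'joints': array([ 1.16892792e+00,  2.20413205e-01,  1.52653080e+00,  1.36522721e-05,
        1.39471214e+00, -1.26101568e-01]), 'dq': array([ 0.00050386,  0.00038105,  0.00110708,  0.00013582, -0.00088775,
       -0.00080391]), 'tau': array([ 4.13180105e-04, -4.96850574e+01, -3.89748931e+01, -2.42074329e-04,
        8.35749906e-04,  1.40854522e-05]), 'tool_pos': array([0.17016783, 0.60136065, 0.23127513]), 'ee_rot': array([ 1.37448118e-01,  9.90508967e-01, -2.88919279e-05, -1.47710042e-05]), 'contact_force': array([ 0.2023663 ,  0.16323919, -0.1376615 ]), 'ft_torque': array([0.05307541, 0.01030264, 0.03583953]), 'opening': 1.0000860117646118}
```

```bash
python3 - <<'E'
from h import *
a=cv2.imread("pics/top0.png")[120:270,240:440]; cv2.imwrite("pics/topc.png",cv2.resize(a,(800,600),interpolation=cv2.INTER_CUBIC))
a=cv2.imread("pics/scene0.png")[150:330,200:440]; cv2.imwrite("pics/scenec.png",cv2.resize(a,(800,600),interpolation=cv2.INTER_CUBIC))
E
```

```text
(no output)
```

View pics/topc.png

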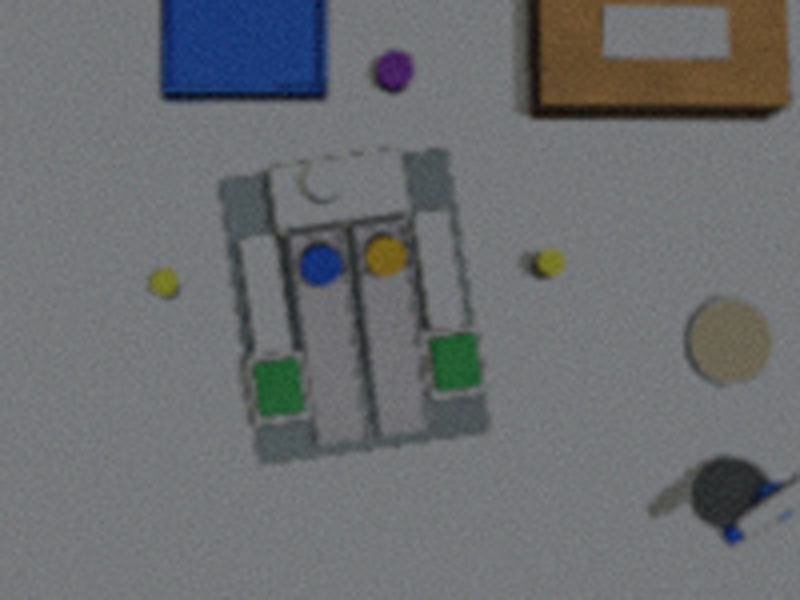

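View pics/scenec.png

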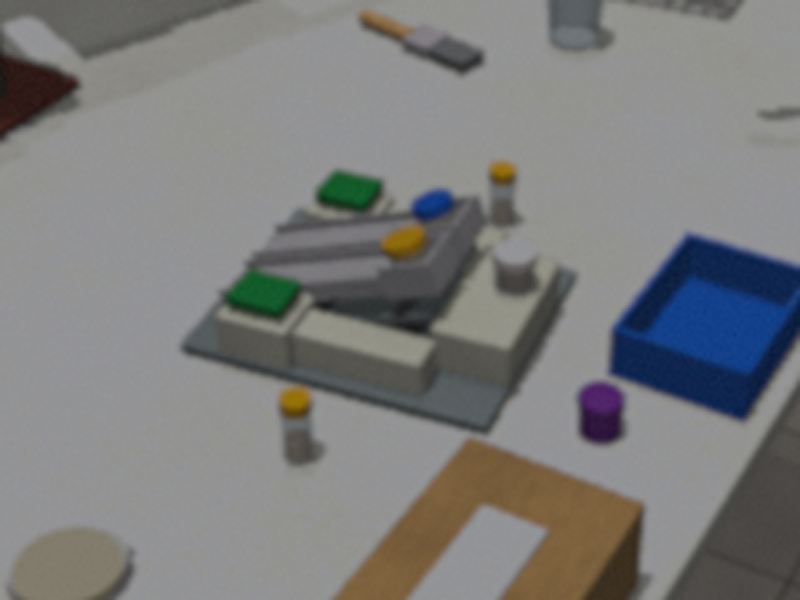

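View pics/scene0.png

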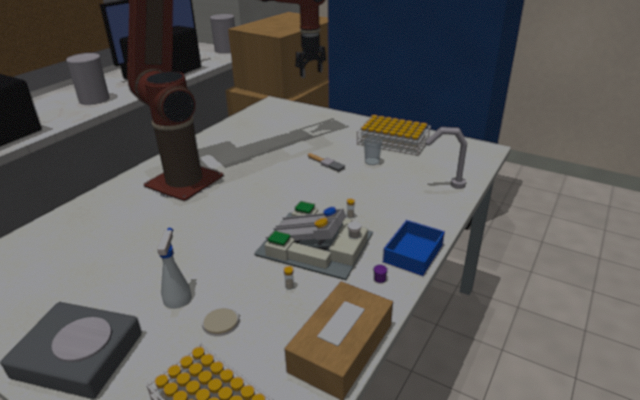

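Gold is in the right chute (top crop 386,256), blue in the left (320,264). The green pads are at crop (278,387) and (456,361), and the purple decoy stands apart behind. Next I fit the stand pose from the green centroids, base corners and both cameras.

```bash
cat > fit.py <<'E'
from h import *
from scipy.optimize import least_squares
def blobs(c,f,lo,hi,amin,win):
    im=cv2.imread(f); h=cv2.cvtColor(im,cv2.COLOR_BGR2HSV); m=cv2.inRange(h,lo,hi)
    n,_,s,ce=cv2.connectedComponentsWithStats(m)
    return [(ce[i].round(2).tolist(),int(s[i,4])) for i in range(1,n) if s[i,4]>=amin and win[0]<ce[i][0]<win[1] and win[2]<ce[i][1]<win[3]]
W={"top":(240,440,120,270),"scene":(240,400,180,300)}
B={}
for c in W:
    f=f"pics/{c}0.png"
    B[c]=dict(green=blobs(c,f,(45,80,40),(80,255,255),15,W[c]),gold=blobs(c,f,(12,120,80),(30,255,255),8,W[c]),blue=blobs(c,f,(105,120,50),(125,255,255),8,W[c]))
    print(c,B[c])
g=sorted(B["top"]["green"]); gs=sorted(B["scene"]["green"],key=lambda q:q[0][1])
cor=[((u+.5)/4-.5+240,(v+.5)/4-.5+120) for u,v in[(222,178),(448,150),(488,430),(262,462)]]
L=[("top",g[0][0],(-.06,.084,.069)),("top",g[1][0],(-.06,-.084,.069)),
   ("scene",gs[0][0],(-.06,.084,.067)),("scene",gs[1][0],(-.06,-.084,.067))]
L+=[("top",p,q) for p,q in zip(cor,[(.14,.113,.006),(.14,-.113,.006),(-.14,-.113,.006),(-.14,.113,.006)])]
def w(p,q):
    c,s=np.cos(p[2]),np.sin(p[2]); return [p[0]+c*q[0]-s*q[1],p[1]+s*q[0]+c*q[1],q[2]]
def res(p,L=L): return np.concatenate([(proj(c,[w(p,q)])[0]-np.array(px)) for c,px,q in L])
p0=np.r_[atz("top",(333,195),.03)[:2],0.1]
for nm,S in(("all",L),("top",L[:2]+L[4:]),("scene",L[2:4]),("topgreen",L[:2]),("corners",L[4:])):
    o=least_squares(res,p0,args=(S,)); print(nm,o.x.round(4),o.fun.round(2))
    if nm=="all": P=o.x
if __name__=="__main__":
  for k,q in dict(pad_right=(-.06,-.084,.07),end_r=(-.12,-.03,.022),chute=(-.06,-.03,.044)).items(): print(k,np.round(w(P,q),4))
  for k in("gold","blue"):
    for c in W:
      for b in B[c][k]:
        X=atz(c,b[0],.11); d=X[:2]-P[:2]; cs,s=np.cos(P[2]),np.sin(P[2]); print(k,c,b,np.round([cs*d[0]+s*d[1],-s*d[0]+cs*d[1]],4))
E
python3 fit.py
```

```text
top {'green': [([353.42, 210.02], 146), ([309.3, 216.49], 146)], 'gold': [([405.05, 128.1], 1635), ([336.12, 183.62], 76), ([376.82, 185.47], 17)], 'blue': [([300.78, 128.76], 1185), ([319.83, 185.69], 84), ([431.55, 241.73], 11), ([422.5, 253.0], 14)]}
scene {'green': [([304.48, 206.93], 148), ([278.66, 237.67], 206)], 'gold': [([350.23, 201.37], 35), ([321.12, 222.31], 91), ([288.11, 270.16], 63)], 'blue': [([329.37, 211.14], 73)]}
all [ 0.6021 -0.0889  0.1322] [ 0.15 -1.83  0.4  -1.5   0.71 -0.23  0.53 -0.08 -0.09  1.35  0.39  0.65
  0.65  1.35 -0.37  1.38]
top [ 0.6029 -0.0882  0.1309] [-0.06 -2.07  0.19 -1.68 -0.23  1.1   0.26  0.48  0.43  1.19 -0.6   1.14]
scene [ 0.601  -0.0902  0.1358] [ 0.03 -0.12 -0.02  0.1 ]
topgreen [ 0.5958 -0.0873  0.1403] [-0.1   0.01  0.1  -0.02]
corners [ 0.6068 -0.0884  0.131 ] [-0.19  0.13  0.29 -0.49  0.47  0.2  -0.56  0.15]
pad_right [ 0.5537 -0.1801  0.07  ]
end_r [ 0.4871 -0.1345  0.022 ]
chute [ 0.5466 -0.1266  0.044 ]
gold top ([405.05, 128.1], 1635) [ 0.2095 -0.3126]
gold top ([336.12, 183.62], 76) [ 0.0383 -0.0279]
gold top ([376.82, 185.47], 17) [ 0.0113 -0.1754]
gold scene ([350.23, 201.37], 35) [0.0787 0.0996]
gold scene ([321.12, 222.31], 91) [ 0.0429 -0.0293]
gold scene ([288.11, 270.16], 63) [ 0.0499 -0.2412]
blue top ([300.78, 128.76], 1185) [0.2579 0.0728]
blue top ([319.83, 185.69], 84) [0.0389 0.0323]
blue top ([431.55, 241.73], 11) [-0.2213 -0.3464]
blue top ([422.5, 253.0], 14) [-0.2572 -0.3068]
blue scene ([329.37, 211.14], 73) [0.0425 0.0297]
```

>>> servo_tool(
  travel=[
    [-0.57, -0.62, 0],
    [-0.57, -0.62, 0],
    [-0.57, -0.62, 0],
    [-0.57, -0.62, 0],
    [-0.57, -0.62, 0],
    [-0.57, -0.62, 0],
    [-0.57, -0.62, 0],
    [-0.57, -0.62, 0],
    [-0.57, -0.62, 0],
    [-0.57, -0.62, 0],
  ],
  rot=[
    [0, 0, -0.41],
    [0, 0, -0.41],
    [0, 0, -0.41],
    [0, 0, -0.41],
    [0, 0, -0.41],
    [0, 0, -0.41],
    [0, 0, -0.41],
    [0, 0, -0.41],
    [0, 0, -0.41],
    [0, 0, -0.41],
  ],
  gripper=[0.5, 0.5, 0.5, 0.5, 0.5, 0.5, 0.5, 0.5, 0.5, 0.5],
)

```text
clock: 2.0
tool_pos: [0.3959, 0.1538, 0.2318]
ee_rot: [-0.067, 0.998, 0.0, 0.001]
contact_force: [1.2, 0.3, -0.5]
opening: 0.505
```

```bash
cat > go.py <<'E'
import sys
from h import *
from scipy.spatial.transform import Rotation as R
P=(.598,-.0888,.135)
def delta(sx,sy,z):
    s=r.state(); T=R.from_quat(s["ee_rot"]); c,n=np.cos(P[2]),np.sin(P[2])
    t=np.array([P[0]+c*sx-n*sy,P[1]+n*sx+c*sy,z])
    G=R.from_matrix(np.array([[-c,-n,0],[-n,c,0],[0,0,-1]]).T if 0 else np.column_stack([(-c,-n,0),(-n,c,0),(0,0,-1)]))
    print("clk",round(s["clock"],2),"pos",s["tool_pos"].round(4),"F",s["contact_force"].round(2),"op",round(s["opening"],3),"q",s["joints"].round(2))
    d=s["tool_pos"]-np.array([P[0],P[1],0]); print("stand",(c*d[0]+n*d[1]).round(4),(-n*d[0]+c*d[1]).round(4))
    print("travel",T.inv().apply(t-s["tool_pos"]).round(4),"rot",(T.inv()*G).as_rotvec().round(4))
if __name__=="__main__": delta(*map(float,sys.argv[1:4]))
E
python3 go.py -.06 -.057 .231
```

```text
clk 2.0 pos [0.3959 0.1538 0.2318] F [ 1.15  0.3  -0.46] op 0.505 q [ 0.18 -0.28  2.02  0.    1.41 -1.52]
stand -0.1676 0.2676
travel [-0.1078 -0.3245  0.0009] rot [ 0.0002  0.0015 -0.0006]
```

>>> servo_tool(
  travel=[
    [-0.108, -0.325, 0],
    [-0.108, -0.325, 0],
    [-0.108, -0.325, 0],
    [-0.108, -0.325, 0],
    [-0.108, -0.325, 0],
    [-0.108, -0.325, 0],
    [-0.108, -0.325, 0],
    [-0.108, -0.325, 0.05],
    [-0.108, -0.325, 0.08],
    [-0.108, -0.325, 0.08],
  ],
  rot=[
    [0, 0, 0],
    [0, 0, 0],
    [0, 0, 0],
    [0, 0, 0],
    [0, 0, 0],
    [0, 0, 0],
    [0, 0, 0],
    [0, 0, 0],
    [0, 0, 0],
    [0, 0, 0],
  ],
  gripper=[0.53, 0.53, 0.53, 0.53, 0.53, 0.53, 0.53, 0.53, 0.53, 0.53],
)

```text
clock: 3.0
tool_pos: [0.5422, -0.151, 0.1458]
ee_rot: [-0.067, 0.998, 0.002, -0.005]
contact_force: [-1.0, -0.3, -1.0]
opening: 0.472
```

```bash
python3 go.py -.06 -.057 .1; python3 - <<'E'
from h import *
for c in("top","scene"):
    im=r.grab_frame(c)[:,:,::-1]; cv2.imwrite(f"pics/{c}1.png",im)
a=cv2.imread("pics/top1.png")[160:250,280:400]; b=cv2.imread("pics/scene1.png")[180:280,240:373]
cv2.imwrite("pics/b1.png",np.hstack([cv2.resize(a,(400,300),interpolation=3),cv2.resize(b,(400,300),interpolation=3)]))
E
```

```text
clk 3.0 pos [ 0.5422 -0.151   0.1458] F [-0.97 -0.33 -1.04] op 0.472 q [-0.41  0.16  1.77  0.    1.23 -2.12]
stand -0.0637 -0.0541
travel [-0.0041 -0.0032  0.0458] rot [ 0.0053 -0.0088 -0.0017]
```

View pics/b1.png

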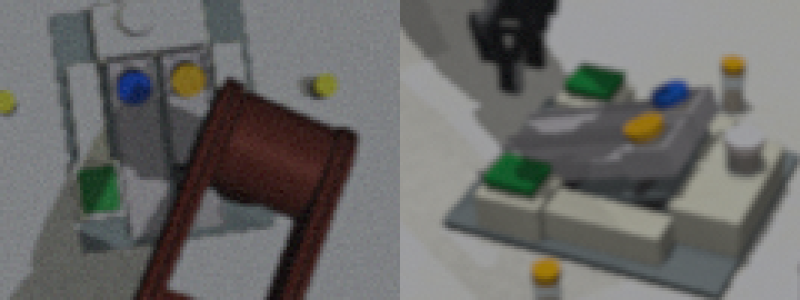

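```bash
python3 - <<'E'
from h import *
s=r.state(); print(s["clock"],s["tool_pos"].round(4))
T=s["tool_pos"]; y=np.array([-.135,.991,0])
for o in(-.027,0,.027): print(proj("scene",[T+o*y+[0,0,.008]]),proj("scene",[T+o*y-[0,0,.05]]))
im=cv2.imread("pics/scene1.png")[120:280,220:433]; cv2.imwrite("pics/c1.png",cv2.resize(im,(799,600),interpolation=3))
E
```

```text
3.1 [ 0.5457 -0.1519  0.1516]
[[275.95012047 208.80871008]] [[277.3824329  226.61014775]]
[[280.64149641 203.70769864]] [[281.94346905 221.35208473]]
[[285.18760646 198.76509078]] [[286.36664918 216.25322022]]
```

View pics/c1.png

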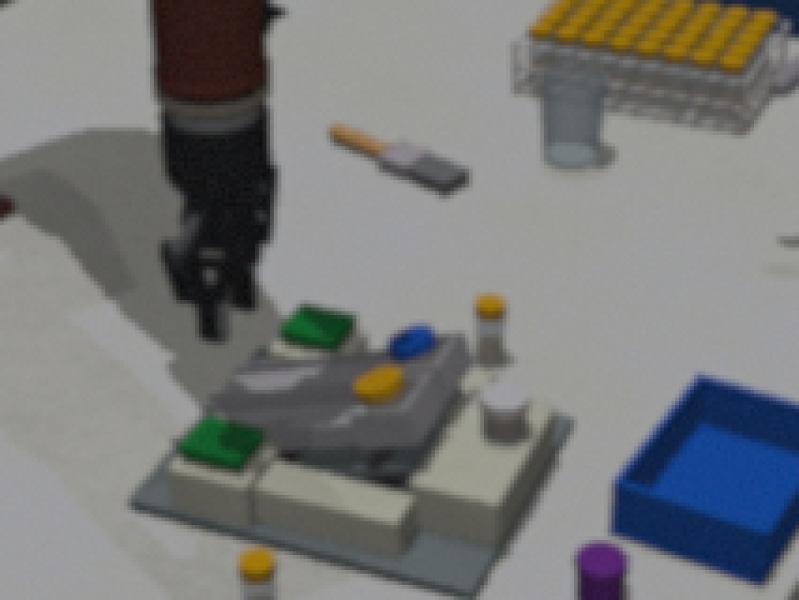

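Measured fingertips (276.5,210) and (285,201) agree with the projected TCP. Descending to just above the pad.

```bash
python3 go.py -.058 -.057 .076
```

```text
clk 3.1 pos [ 0.5457 -0.1519  0.1516] F [ 0.59 -0.77  0.88] op 0.469 q [-0.41  0.15  1.76  0.    1.23 -2.12]
stand -0.0603 -0.0554
travel [-0.0024 -0.0016  0.0756] rot [ 0.0005 -0.0007 -0.0007]
```

>>> servo_tool(
  travel=[
    [-0.002, -0.0015, 0.02],
    [-0.002, -0.0015, 0.04],
    [-0.002, -0.0015, 0.055],
    [-0.002, -0.0015, 0.065],
    [-0.002, -0.0015, 0.07],
    [-0.002, -0.0015, 0.073],
    [-0.002, -0.0015, 0.073],
    [-0.002, -0.0015, 0.073],
  ],
  rot=[
    [0, 0, 0],
    [0, 0, 0],
    [0, 0, 0],
    [0, 0, 0],
    [0, 0, 0],
    [0, 0, 0],
    [0, 0, 0],
    [0, 0, 0],
  ],
  gripper=[0.53, 0.53, 0.53, 0.53, 0.53, 0.53, 0.53, 0.53],
)

```text
clock: 3.9
tool_pos: [0.5485, -0.1534, 0.079]
ee_rot: [-0.067, 0.998, -0.0, 0.0]
contact_force: [0.0, 0.4, 1.3]
opening: 0.465
```

```bash
python3 go.py -.058 -.057 .07;  python3 - <<'E'
from h import *
cv2.imwrite("pics/scene2.png",r.grab_frame("scene")[:,:,::-1])
im=cv2.imread("pics/scene2.png")[180:270,240:360]; cv2.imwrite("pics/c2.png",cv2.resize(im,(800,600),interpolation=3))
E
```

```text
clk 3.9 pos [ 0.5485 -0.1534  0.079 ] F [0.04 0.37 1.27] op 0.465 q [-0.41  0.25  1.8  -0.    1.09 -2.12]
stand -0.0578 -0.0574
travel [0.0002 0.0004 0.009 ] rot [-0.0005  0.0009 -0.0008]
```

View pics/c2.png

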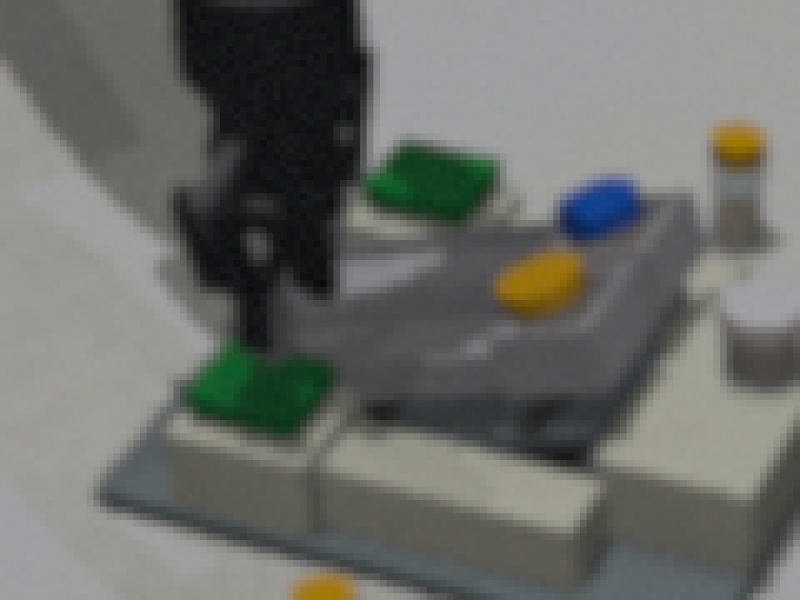

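Finger tip at crop (260,345), hovering over the right pad (centre 260,388). The other finger is over the right chute. Pressing slowly now until I feel contact.

>>> servo_tool(
  travel=[
    [0, 0, 0.002],
    [0, 0, 0.004],
    [0, 0, 0.006],
    [0, 0, 0.008],
    [0, 0, 0.009],
    [0, 0, 0.01],
    [0, 0, 0.01],
  ],
  rot=[
    [0, 0, 0],
    [0, 0, 0],
    [0, 0, 0],
    [0, 0, 0],
    [0, 0, 0],
    [0, 0, 0],
    [0, 0, 0],
  ],
  gripper=[0.53, 0.53, 0.53, 0.53, 0.53, 0.53, 0.53],
)

```text
clock: 4.65
tool_pos: [0.5479, -0.1532, 0.0684]
ee_rot: [-0.067, 0.998, 0.0, -0.0]
contact_force: [-2.0, 0.1, 3.0]
opening: 0.467
```

>>> servo_tool(
  travel=[
    [0, 0, 0.001],
    [0, 0, 0.002],
    [0, 0, 0.003],
    [0, 0, 0.003],
  ],
  rot=[
    [0, 0, 0],
    [0, 0, 0],
    [0, 0, 0],
    [0, 0, 0],
  ],
  gripper=[0.53, 0.53, 0.53, 0.53],
)

```text
clock: 5.05
tool_pos: [0.5479, -0.1532, 0.0653]
ee_rot: [-0.067, 0.998, 0.0, -0.0]
contact_force: [-2.2, 0.5, 4.3]
opening: 0.471
```

```bash
python3 - <<'E'
from h import *
for i in range(4):
    im=r.grab_frame("scene")[:,:,::-1]; s=r.state(); print(s["clock"],s["tool_pos"].round(4),s["contact_force"].round(2),s["ft_torque"].round(2))
E
```

```text
5.1 [ 0.5479 -0.1532  0.0653] [-2.09  0.96  3.9 ] [ 0.1   0.46 -0.07]
5.15 [ 0.5479 -0.1532  0.0653] [-2.    1.55  3.33] [ 0.02  0.41 -0.09]
5.2 [ 0.5479 -0.1532  0.0653] [-3.09  1.19  3.97] [-0.01  0.42 -0.05]
5.25 [ 0.5479 -0.1532  0.0653] [-3.08  1.33  4.46] [ 0.1   0.35 -0.1 ]
```

>>> servo_tool(
  travel=[
    [0, 0, 0.002],
    [0, 0, 0.004],
    [0, 0, 0.006],
    [0, 0, 0.007],
    [0, 0, 0.008],
    [0, 0, 0.008],
    [0, 0, 0.008],
  ],
  rot=[
    [0, 0, 0],
    [0, 0, 0],
    [0, 0, 0],
    [0, 0, 0],
    [0, 0, 0],
    [0, 0, 0],
    [0, 0, 0],
  ],
  gripper=[0.53, 0.53, 0.53, 0.53, 0.53, 0.53, 0.53],
)

```text
clock: 5.95
tool_pos: [0.5481, -0.1533, 0.0573]
ee_rot: [-0.067, 0.998, -0.0, 0.0]
contact_force: [-2.1, 1.1, 5.0]
opening: 0.467
```

```bash
python3 go.py -.058 -.057 .055; python3 - <<'E'
from h import *
cv2.imwrite("pics/scene3.png",r.grab_frame("scene")[:,:,::-1])
im=cv2.imread("pics/scene3.png")[180:270,240:360]; cv2.imwrite("pics/c3.png",cv2.resize(im,(800,600),interpolation=3))
print(r.state()["contact_force"])
E
```

```text
clk 5.95 pos [ 0.5481 -0.1533  0.0573] F [-2.14  1.05  5.03] op 0.467 q [-0.41  0.28  1.81 -0.    1.05 -2.12]
stand -0.0581 -0.0572
travel [-0.0001  0.0002  0.0023] rot [-0.0002  0.0002 -0.0007]
[-2.82309564  0.67068386  4.64145594]
```

View pics/c3.png

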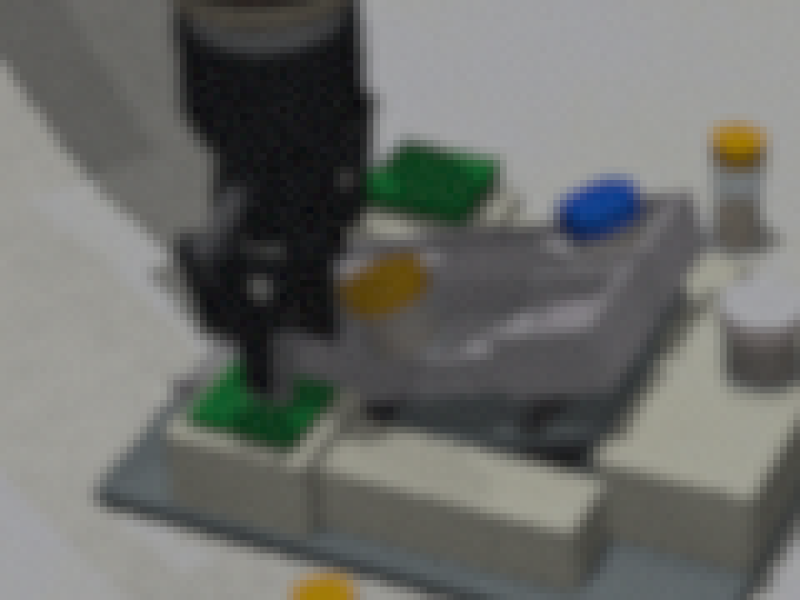

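The pot has popped and rests against the trap finger (crop 385,285). Blue is still in its pocket. Pressing the last few mm until I reach the stop.

>>> servo_tool(
  travel=[
    [0, 0, 0.001],
    [0, 0, 0.002],
    [0, 0, 0.003],
    [0, 0, 0.003],
  ],
  rot=[
    [0, 0, 0],
    [0, 0, 0],
    [0, 0, 0],
    [0, 0, 0],
  ],
  gripper=[0.53, 0.53, 0.53, 0.53],
)

```text
clock: 6.4
tool_pos: [0.5482, -0.1534, 0.0562]
ee_rot: [-0.067, 0.998, -0.0, -0.0]
contact_force: [-9.3, 3.6, 19.6]
opening: 0.468
```

>>> servo_tool(
  travel=[
    [0, 0, -0.0008],
    [0, 0, -0.0008],
    [0, 0, -0.0008],
    [0, 0, -0.0008],
    [0, 0, -0.0008],
    [0, 0, -0.0008],
  ],
  rot=[
    [0, 0, 0],
    [0, 0, 0],
    [0, 0, 0],
    [0, 0, 0],
    [0, 0, 0],
    [0, 0, 0],
  ],
  gripper=[0.53, 0.53, 0.53, 0.53, 0.53, 0.53],
)

```text
clock: 7.0
tool_pos: [0.5482, -0.1533, 0.0563]
ee_rot: [-0.067, 0.998, -0.0, 0.0]
contact_force: [-7.1, 1.3, 13.5]
opening: 0.47
```

```bash
python3 - <<'E'
from h import *
pts=[]
for i in range(4):
    im=np.ascontiguousarray(r.grab_frame("scene")[:,:,::-1]); s=r.state()
    h=cv2.cvtColor(im,cv2.COLOR_BGR2HSV)[180:270,285:330]; m=cv2.inRange(h,(12,120,60),(30,255,255)); M=cv2.moments(m,True)
    print(s["clock"],s["tool_pos"].round(4),s["contact_force"].round(1),M["m10"]/M["m00"]+285,M["m01"]/M["m00"]+180,M["m00"])
cv2.imwrite("pics/scene4.png",im)
cv2.imwrite("pics/c4.png",cv2.resize(im[180:270,240:360],(800,600),interpolation=3))
E
```

```text
7.05 [ 0.5482 -0.1533  0.0563] [-7.3  3.1 13.4] 295.15238095238095 233.73333333333335 105.0
7.1 [ 0.5482 -0.1534  0.0563] [-6.   3.5 13.8] 295.22115384615387 233.4230769230769 104.0
7.15 [ 0.5482 -0.1534  0.0563] [-7.7  3.  13.4] 295.25714285714287 233.2761904761905 105.0
7.2 [ 0.5482 -0.1534  0.0563] [-7.6  3.4 13.9] 295.1456310679612 233.52427184466018 103.0
```

View pics/c4.png

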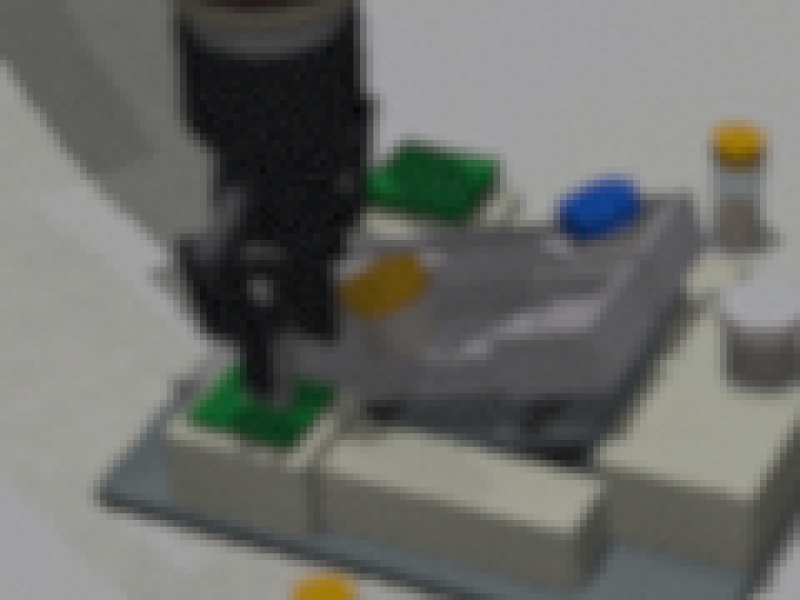

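```bash
python3 -c "
from rig import r
print(r.job_done()); s=r.state(); print(s['clock'],s['tool_pos'],s['contact_force'])"
```

```text
the job is handed in; nothing more can be done
None
the job is handed in; nothing more can be done
```

The gold-capped pot was in the right chute. I pressed the right green button to its stop with one finger, with the other finger already standing in that chute. The pot popped out, slid down and came to rest on the chute against that finger, and I handed the job in at about 7.2 s.

**Last checks:**
- **Button:** held at its hard stop with about 13.5 N of upward force. The TCP stayed at z = 56.3 mm even when I eased the push slightly.
- **Gold pot:** its cap stayed within about 0.5 px over four frames, and it looked seated on the slope. I judged tipping only from the picture.
- **Other things:** the blue pot was still in its pocket and the left button was up. The bystanders I could see in the last crop (white pot, both vials) had not moved. I did not re-check the rest of the bench.

**What disagreed:**
- **Stand position:** the base corners put the stand about 6–11 mm further in x than the green pads did. I trusted the pads, where the two cameras agreed to about 5 mm.
- **Sideways force:** there was about 7 N sideways at the end. It grew with the press, so I took it for friction on the pad and did not test that.

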